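# Slip an open cuff bangle onto the bangle stand

### The arm

A 7-joint arm with a two-finger parallel gripper is mounted at the origin on a cart in front of the work surface, level with it; the furniture and walls round the work are solid. World frame = base frame: x ahead of the robot, y to its left, z up, the work surface at z = 0. Lengths are in m, angles in degrees, forces in N, time in s.
With the tool pointing down it reaches from about 0.425 to 0.875 m from the base axis. Payload 4.7 kg.
Tool frame: the origin (TCP) lies midway between the tips of the shut fingers; the grasp point (between the pads) lies 19 mm behind it; z points along the fingers, y is the line along which they close (so a half turn about z gives the same grasp; the last joint's range is limited). The gripper opens to 87 mm and grips with 3 to 60 N. Pads are 19 mm wide; open, the fingers measure 117 mm over their backs; the gripper's body (75 mm by 190 mm) begins 51 mm behind the grasp point.
Start: joints at [64.062, 18.392, -4.016, 83.108, 1.295, 78.541, -3.26], TCP at [0.293, -0.58, 0.223] pointing down, gripper open.
Joint ranges: [-163.93, 163.93], [-17.29, 119.83], [-79.2, 71.16], [3.27, 140.29], [-89.18, 269.18], [5.43, 117.66], [-154.24, 154.24]. Speed limits (degrees/s): [147.25, 147.25, 180, 180, 180, 180, 180].

### API

Orientations are given as [roll, pitch, yaw] about the fixed x, y, z axes, in that order (R = Rz(yaw) Ry(pitch) Rx(roll)).
In Python, from cell import env gives the robot as it stands. The module is installed in compiled form; this text tells all that it offers.
- The arm moves only by the tool send_rows, never from a script. Its argument "series" is a list of rows, each an object with "travel": the shift along the tool's x, y, z in cm, a list of three; "dr": the turn, a rotation vector about the tool's x, y, z in degrees, a list of three; "claw": the finger opening in cm, from 0 to 8.7. In form: [{"travel": [tx, ty, tz], "dr": [wx, wy, wz], "claw": claw}, ...]. A call has 1 to 12 rows; each row is the pose to reach, as a shift and turn from the pose commanded when the call began, along the tool's axes at that moment; what a row does not reach only later rows make up. A row lasts 1/12 s, in which the tool goes at most 41.7 mm and 7.16 degrees, less where a joint would pass 70% of its speed; a pose out of reach is approached as far as the arm can. A call with a gripper value outside its range is refused whole. The fingers move at their own pace and stop on an object; "grip_force" is the grip in N (left out, the last holds). Time passes only in rows, so rows that repeat a pose let the fingers close. It gives the time, the measured TCP pose, the force and the opening at its end, in the units of the state.
- env.get_obs(): the state, without advancing time (a new reading comes with each control period).
- env.read_camera(name): name is "scene" or "top" or "wrist"; returns the picture (480x640x3 uint8, blue, green, red); there is no depth.
- env.calibration(name): a dict with "fx", "fy", "cx", "cy" (pixels), "distortion" ([k1, k2, p1, p2, k3] as OpenCV has them; the pictures are not rectified), "cam_to_world" (4x4, takes a point from camera to world coordinates). Camera axes: x right, y down, z forward; pixel columns grow to the right and rows downward; lengths in m; the calibration is good to about 2 mm. A picture is of the moment at which its call begins: read the wrist's pose just before it. calibration takes no time and is no camera call; for the wrist camera it gives the pose at the moment of the call.
- env.sign_off(): hands the job in, once; it reports no verdict.
The state is a dict: "time_s": time; "qpos": joint angles; "joint_velocities": joint speeds; "effort": joint torques, N m; "tool_pos": TCP position; "tool_rot": TCP orientation; "force": force on the tool from outside, world axes, zero at the start; "wrist_torque": the same for the moment, N m; "grip_width": finger opening in m.
Only numpy, scipy, OpenCV 4.12 (cv2) and the standard library are available. Lean on these libraries where they do the work, as an engineer would, in place of code of your own. Each camera call takes 0.05 s, during which the arm holds its last target. There are 200 camera calls.

### The job

Hang the brass cuff bangle on the bangle stand: take it by its square block, bring its open gap down over the thin square part of the steel bar until the bar lies right inside the cuff, then slide it along the bar onto the thick round sleeve until it comes up against the end flange, and leave it hanging there. The bar can be clamped a little off the middle of its forks, so feel for it gently, never forcing the cuff: the soft brass must not be pressed on the stand with more than about 20 N. Do not disturb the wooden ring clamp, the small round tin or the black-handled pliers.

Things in the scene. Friction and masses are not known exactly. Their poses are not given: they have to be found in the camera images.
- cuff_block (a point): Where to grasp: centre of the square brass block (16 x 16 mm, 24 mm tall, sides along the cuff's x and y) on the crown of the loose brass cuff bangle (50 to 100 g). The cuff starts standing gap down on its two lips, total height 79 mm; this point is then 66.5 mm, the block's lower end 54.6 mm above the table. x is across the gap, z up; a half turn looks the same.
- cuff_ring (a point): Centre of the cuff's C, 40.9 mm below the block's centre, 25.6 mm above the lips' lower ends; y is the axis of the C. The strip is 4 mm thick and 18 mm wide (along y), bent in the x-z plane to inner radius 25, outer 29 mm. The crown's underside is 25 mm above this point, the gap below it.
- cuff_gap (a point): Middle of the cuff's gap between the lower ends of its lips, 25.6 mm below the centre of the C. The gap is 22 mm wide along x. Each lip ends in a square foot 5 mm wide (11 to 16 mm to either side in x), 5 mm tall, flat below.
- stand: Fixed wooden stand, origin under its centre: base 90 (x) x 270 (y) x 16 mm, forked uprights at y = -115 and +115 mm, 62 mm wide, fork tops 119 mm up. A steel bar runs along its y, clamped in the forks anywhere within 12 mm to either side (stand's x) of the middle: new every time, not reported, to be felt or seen. Pressed down with over 4.5 N it yields on springs (1.2 N/mm) for 6 mm, else it is rigid.
- thin_part (a point): Point on the nominal bar axis (115 mm above the table, stand's y = -45 mm, in the middle of the forks; the true bar lies up to 12 mm to either side along the stand's x). Here the bar is thin: square, 20 x 20 mm, flat top 125 mm above the table, from stand's y = -107 to +10 mm. Off-centre, a flat lip lands on the flat top. Resting here, the ring centre is 102 mm above the table.
- sleeve (a point): Point on the nominal bar axis at stand's y = +56 mm (same sideways offset of the true bar). Here the bar is a thick round sleeve, 26 mm in diameter, wider than the cuff's gap, from y = +27 to +85 mm; a cone from y = +10 to +27 mm leads up to it from the thin part. With the cuff hanging here its ring centre is 103 mm above the table.
- flange (a point): Point on the nominal bar axis at the flange's near face, stand's y = +85 mm (same sideways offset of the true bar). The end flange is 36 mm in diameter, 6 mm thick. When the cuff's edge touches it the ring centre is at stand's y = +76 mm.
- ring_clamp: Bystander: wooden ring clamp, 124 x 31 x 28 mm, lying on the table; origin at the centre of its underside.
- tin_rouge: Bystander: small round pale tin, 51 mm across, 26 mm tall; origin at the centre of its underside.
- pliers_snipe: Bystander: black-handled pliers, 159 x 51 x 12 mm, lying flat; origin at the centre of its underside.
Things that resemble listed ones, but are neither listed nor needed, are in the scene too. Of the things shaped like the part that bears cuff_block, the brass one is meant.

How it is judged:
By the outcome, as a careful person would: the job done as asked, in the order asked, and still so for the second after the job is handed in, with the robot touching nothing.
It also fails if it takes over 64 s, if anything falls off the work surface, if the arm or the gripper's body presses on something with over 40 N, if the wrist force passes 120 N, or if a joint passes its speed limit or range.

## Working session

There is one attempt and no reset: what is moved stays moved. The work goes in short steps, Python scripts to look and compute and a tool call to move; the robot and the scene stay as the last step left them, time stands still between calls to the robot, and variables do not carry over. Pictures are saved under pics/ and viewed, on a budget of 10 in all, crops included, one or two more only if the job needs it, and the job is handed in when it is done.

Besides the shell and the picture viewer there is one more tool, called after ">>>" by a JSON object that holds its "api" and its "payload", one argument or row to a line. send_rows: Moves the arm, as the interface text tells. Its arguments: {"type":"object","properties":{"series":{"type":"array"},"grip_force":{"type":"number"}},"required":["series"]}

```bash
mkdir -p pics
cat > h.py <<'E'
import numpy as np, cv2
from cell import env
from scipy.spatial.transform import Rotation as R
def ray(name,uv,cal=None):
    c=cal or env.calibration(name)
    K=np.array([[c['fx'],0,c['cx']],[0,c['fy'],c['cy']],[0,0,1.]])
    p=cv2.undistortPoints(np.array(uv,float).reshape(-1,1,2),K,np.array(c['distortion'],float)).reshape(-1,2)
    T=np.array(c['cam_to_world']); d=np.c_[p,np.ones(len(p))]@T[:3,:3].T
    return T[:3,3],d
def onz(name,uv,z,cal=None):
    o,d=ray(name,uv,cal); return o+d*((z-o[2])/d[:,2])[:,None]
def proj(name,P,cal=None):
    c=cal or env.calibration(name); T=np.linalg.inv(np.array(c['cam_to_world']))
    K=np.array([[c['fx'],0,c['cx']],[0,c['fy'],c['cy']],[0,0,1.]])
    return cv2.projectPoints(np.array(P,float).reshape(-1,1,3),cv2.Rodrigues(T[:3,:3])[0],T[:3,3],K,np.array(c['distortion'],float))[0].reshape(-1,2)
E
python3 - <<'E'
from h import *
for n in('scene','top'):
    cv2.imwrite(f'pics/{n}0.png',env.read_camera(n))
    c=env.calibration(n); print(n,c['fx'],np.round(c['cam_to_world'],3).tolist())
print(env.get_obs())
E
```

```text
scene 549.0336901535724 [[-0.52, -0.476, 0.709, -0.266], [-0.854, 0.278, -0.439, 0.513], [0.011, -0.834, -0.551, 0.721], [0.0, 0.0, 0.0, 1.0]]
top 445.3862633687573 [[-0.017, -0.985, 0.172, 0.38], [-0.999, 0.024, 0.038, 0.002], [-0.041, -0.171, -0.984, 1.065], [0.0, 0.0, 0.0, 1.0]]
{'time_s': 0.1, 'qpos': array([64.06361667, 18.43615212, -4.01598233, 83.16744807,  1.29342285,
       78.54156198, -3.25922132]), 'joint_velocities': array([ 0.06206044, -0.03204296,  0.05299734, -0.18039114,  0.02019027,
        0.11492731,  0.08740691]), 'effort': array([ 1.43049579e-04, -4.92569876e+01, -4.05533854e-01, -3.13400745e+01,
       -6.42759749e-02,  3.94937466e-02,  6.55022362e-06]), 'tool_pos': array([ 0.29225077, -0.58003704,  0.22155982]), 'tool_rot': array([-1.79899984e+02,  3.77178750e-03,  2.67468628e+01]), 'force': array([-0.20175052, -0.54554552, -0.05639235]), 'wrist_torque': array([-0.01666969,  0.00985823, -0.04009864]), 'grip_width': 0.08704288243416657}
```

View pics/scene0.png

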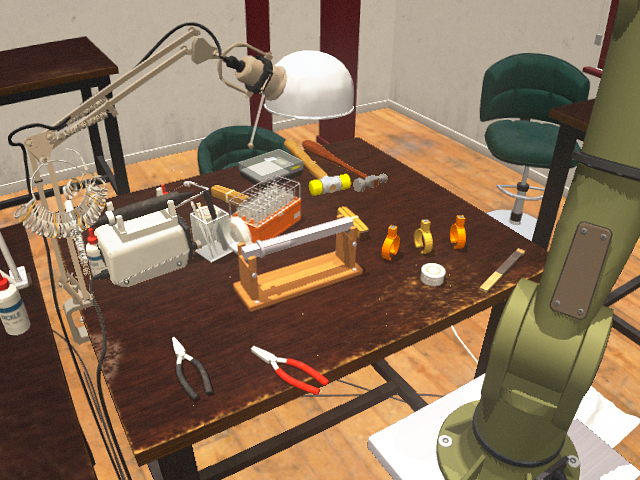

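View pics/top0.png

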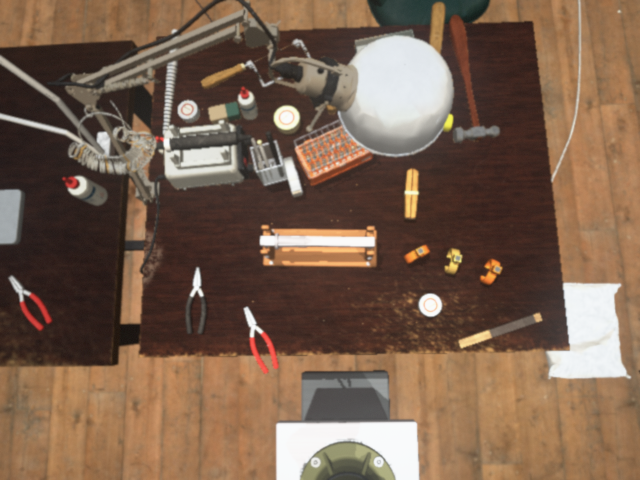

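The scene view shows the stand at about (300,260), with three cuffs at (391,243), (424,237) and (458,232). In the top view the cuffs are at (417,254), (454,261) and (491,271), and the stand's bar runs along row 240. I'll enlarge both.

Run:
```python
from h import *
t=cv2.imread('pics/top0.png'); s=cv2.imread('pics/scene0.png')
a=cv2.resize(t[215:295,245:395],(800,427),interpolation=cv2.INTER_CUBIC)
b=cv2.resize(t[235:290,400:510],(400,200),interpolation=cv2.INTER_CUBIC)
c=cv2.resize(s[205:270,375:475],(308,200),interpolation=cv2.INTER_CUBIC)
im=np.zeros((600,800,3),np.uint8); im[:400]=a[:400]; im[400:,:400]=b; im[400:,400:708]=c
cv2.imwrite('pics/crop.png',im)
hsv=cv2.cvtColor(t,cv2.COLOR_BGR2HSV)
for u,v in((417,254),(454,261),(491,271)):
    w=hsv[v-12:v+12,u-14:u+14].reshape(-1,3); w=w[(w[:,1]>120)&(w[:,2]>110)]; print(len(w),np.median(w,0))
```

```text
225 [ 14. 185. 218.]
252 [ 20.  145.  191.5]
305 [ 14. 190. 210.]
```

View pics/crop.png

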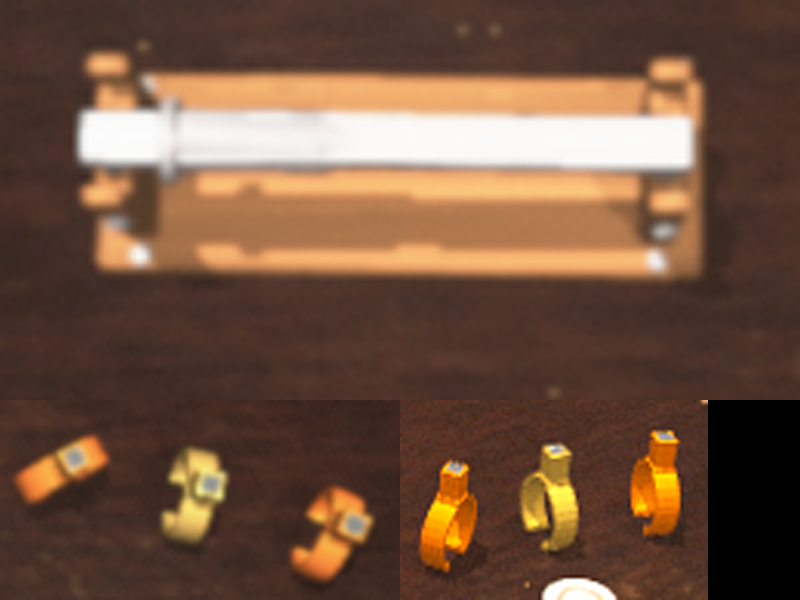

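Run:
```python
from h import *
print('block top',onz('top',[[457.75,258.4]],.0785))
# scene: block top crop(555,450)
print('scene',onz('scene',[[375+155*100/308,205+50*65/200]],.0785))
cr=lambda a:[[245+x/5.333,215+y/5.333] for x,y in a]
print('base corners',onz('top',cr([(97,270),(702,272),(700,80)]),.016))
print('fork tops',onz('top',cr([(108,62),(102,193),(671,68),(668,200)]),.119))
print('bar edges R',onz('top',cr([(690,117),(690,168),(400,112),(400,167)]),.125))
print('flange',onz('top',cr([(170,97),(170,178)]),.115))
print('lamp', onz('top',[[395,95],[395,150],[340,100]],.4))
```

```text
block top [[ 0.50764571 -0.25608179  0.0785    ]]
scene [[ 0.50784319 -0.25296402  0.0785    ]]
base corners [[ 0.50886479  0.18792577  0.016     ]
 [ 0.50204231 -0.08146733  0.016     ]
 [ 0.5886241  -0.08380018  0.016     ]]
fork tops [[ 0.58180414  0.16566505  0.119     ]
 [ 0.52759939  0.16781276  0.119     ]
 [ 0.57340402 -0.0638621   0.119     ]
 [ 0.51941166 -0.06076284  0.119     ]]
bar edges R [[ 0.55194384 -0.07033236  0.125     ]
 [ 0.5312378  -0.06957656  0.125     ]
 [ 0.5568723   0.04603276  0.125     ]
 [ 0.53441386  0.04638429  0.125     ]]
flange [[0.56734895 0.14070252 0.115     ]
 [0.53375247 0.1406679  0.115     ]]
lamp [[ 0.73214547 -0.09079636  0.4       ]
 [ 0.63916412 -0.08647836  0.4       ]
 [ 0.72674658 -0.00250305  0.4       ]]
```

Run:
```python
from h import *
o1,d1=ray('top',[[395,95]]);o2,d2=ray('scene',[[312,88]])
A=np.c_[d1[0],-d2[0]];s=np.linalg.lstsq(A,o2-o1,rcond=None)[0];print('lamp',o1+s[0]*d1[0],o2+s[1]*d2[0])
c=env.calibration('wrist');s=env.get_obs()
T=np.eye(4);T[:3,:3]=R.from_euler('xyz',s['tool_rot'],degrees=True).as_matrix();T[:3,3]=s['tool_pos']
print(np.round(np.linalg.inv(T)@np.array(c['cam_to_world']),3),c['fx'])
```

```text
lamp [ 0.7638593  -0.09915094  0.34008384] [ 0.76142334 -0.10272497  0.33929283]
[[ 0.001 -0.963 -0.271  0.073]
 [ 1.     0.001  0.002 -0.001]
 [-0.001 -0.271  0.963 -0.162]
 [ 0.     0.     0.     1.   ]] 340.30955761626996
```

>>> {"api": "send_rows", "payload": {
  "series": [
    {"travel": [33.8,-19.3,0],"dr": [0,0,-63.2],"claw": 8.7},
    {"travel": [33.8,-19.3,0],"dr": [0,0,-63.2],"claw": 8.7},
    {"travel": [33.8,-19.3,0],"dr": [0,0,-63.2],"claw": 8.7},
    {"travel": [33.8,-19.3,0],"dr": [0,0,-63.2],"claw": 8.7},
    {"travel": [33.8,-19.3,0],"dr": [0,0,-63.2],"claw": 8.7},
    {"travel": [33.8,-19.3,0],"dr": [0,0,-63.2],"claw": 8.7},
    {"travel": [33.8,-19.3,0],"dr": [0,0,-63.2],"claw": 8.7},
    {"travel": [33.8,-19.3,0],"dr": [0,0,-63.2],"claw": 8.7},
    {"travel": [33.8,-19.3,0],"dr": [0,0,-63.2],"claw": 8.7},
    {"travel": [33.8,-19.3,0],"dr": [0,0,-63.2],"claw": 8.7},
    {"travel": [33.8,-19.3,0],"dr": [0,0,-63.2],"claw": 8.7},
    {"travel": [33.8,-19.3,0],"dr": [0,0,-63.2],"claw": 8.7}
  ]
}}

```text
time_s: 1.1
tool_pos: [0.5076, -0.2552, 0.2222]
tool_rot: [-179.9, 0.0, 90.1]
force: [-0.5, -0.7, 0.3]
grip_width: 0.0871
```

Run:
```python
from h import *
c=env.calibration('wrist');im=env.read_camera('wrist');cv2.imwrite('pics/w1.png',im)
hsv=cv2.cvtColor(im,cv2.COLOR_BGR2HSV)
m=cv2.inRange(hsv,(17,80,90),(30,255,255))
cs,_=cv2.findContours(m,cv2.RETR_EXTERNAL,cv2.CHAIN_APPROX_NONE)
for q in sorted(cs,key=cv2.contourArea)[-3:]: print(cv2.contourArea(q),cv2.boundingRect(q),cv2.minAreaRect(q))
print(proj('wrist',[[.5076,-.2555,.0785]],c),env.get_obs()['time_s'])
```

```text
3429.5 (425, 112, 121, 39) ((485.02117919921875, 130.48045349121094), (120.3079833984375, 35.33792495727539), 2.337306022644043)
5581.5 (288, 362, 352, 23) ((463.51300048828125, 373.83966064453125), (21.125219345092773, 351.1873474121094), 89.4437484741211)
22147.5 (0, 111, 157, 196) ((78.0, 208.5), (195.0, 156.0), 90.0)
[[318.28142206 224.42801082]] 1.15
```

View pics/w1.png

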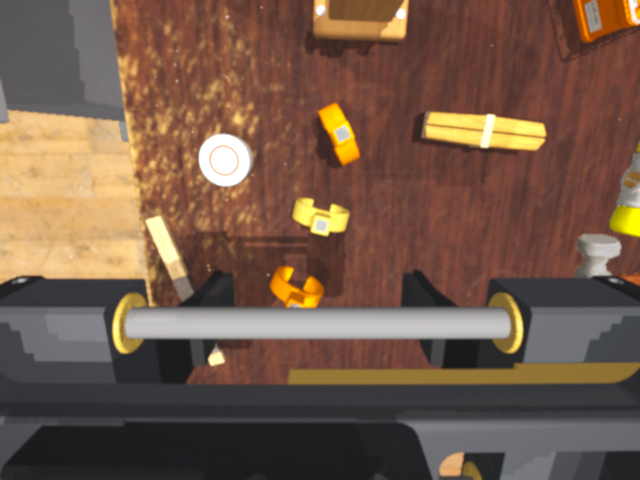

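The wrist view shows the brass cuff at (321,217) with its block top near (320,226). The fingers are symmetric about column 319. The cuff is turned a few degrees.

Run:
```python
from h import *
c=env.calibration('wrist');im=cv2.imread('pics/w1.png')
cr=im[190:245,285:358];cv2.imwrite('pics/w1c.png',cv2.resize(cr,None,fx=10,fy=10,interpolation=cv2.INTER_CUBIC))
g=((cr.max(2).astype(int)-cr.min(2)<60)&(cr.max(2)>120)).astype(np.uint8)
cs,_=cv2.findContours(g,cv2.RETR_EXTERNAL,cv2.CHAIN_APPROX_NONE)
for q in cs:
  if cv2.contourArea(q)>20:
    r=cv2.minAreaRect(q);b=cv2.boxPoints(r)+[285,190];P=onz('wrist',b,.0785,c);print(r,P.mean(0))
    for i in range(4):print(np.degrees(np.arctan2(*(P[i-1]-P[i])[1::-1])),np.linalg.norm(P[i-1]-P[i]))
```

```text
((35.911766052246094, 35.352943420410156), (11.156637191772461, 10.429031372070312), 14.03624439239502) [ 0.50914718 -0.25817707  0.0785    ]
-14.50136294171797 0.010387210590502224
-103.78304484519913 0.00989622847360268
165.61796903385587 0.010300916969392214
76.71395439073342 0.009919136148158354
((4.364865303039551, 11.689189910888672), (6.1022820472717285, 15.513030052185059), 17.10272979736328) [ 0.48045479 -0.23607721  0.0785    ]
-17.51145572608108 0.005543094640960618
-108.2735845522317 0.01428989538760075
162.69251044842773 0.005477730015156603
71.989308330585 0.014308674415575182
```

View pics/w1c.png

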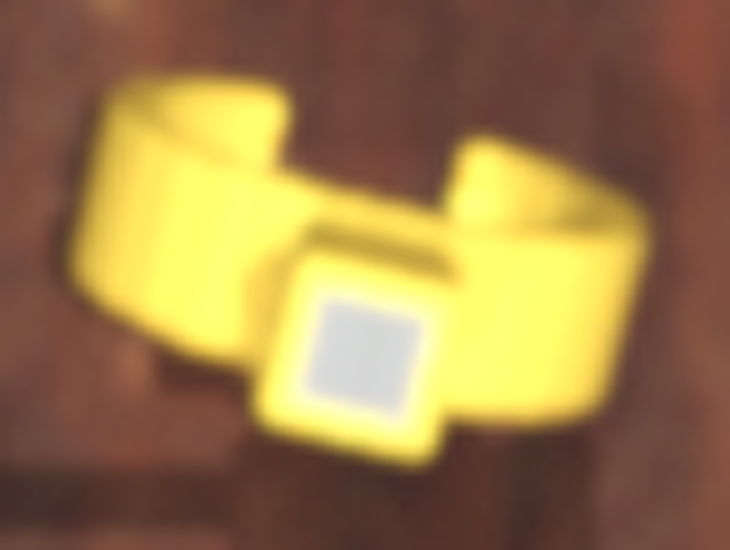

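>>> {"api": "send_rows", "payload": {
  "series": [
    {"travel": [-0.25,0.14,3.5],"dr": [0,0,7],"claw": 8.7},
    {"travel": [-0.25,0.14,7],"dr": [0,0,13.8],"claw": 8.7},
    {"travel": [-0.25,0.14,10.5],"dr": [0,0,13.8],"claw": 8.7},
    {"travel": [-0.25,0.14,13],"dr": [0,0,13.8],"claw": 6},
    {"travel": [-0.25,0.14,14.5],"dr": [0,0,13.8],"claw": 5},
    {"travel": [-0.25,0.14,15.5],"dr": [0,0,13.8],"claw": 4},
    {"travel": [-0.25,0.14,16.2],"dr": [0,0,13.8],"claw": 3.5},
    {"travel": [-0.25,0.14,16.5],"dr": [0,0,13.8],"claw": 3.5},
    {"travel": [-0.25,0.14,16.5],"dr": [0,0,13.8],"claw": 3.5},
    {"travel": [-0.25,0.14,16.5],"dr": [0,0,13.8],"claw": 3.5}
  ],
  "grip_force": 30
}}

```text
time_s: 1.98
tool_pos: [0.5095, -0.2592, 0.0586]
tool_rot: [179.9, 0.0, 76.1]
force: [-0.5, 1.0, -0.8]
grip_width: 0.0486
```

>>> {"api": "send_rows", "payload": {
  "series": [
    {"travel": [0.1,0,0],"dr": [0,0,0],"claw": 3},
    {"travel": [0.1,0,0],"dr": [0,0,0],"claw": 2.4},
    {"travel": [0.1,0,0],"dr": [0,0,0],"claw": 1.9},
    {"travel": [0.1,0,0],"dr": [0,0,0],"claw": 1.2},
    {"travel": [0.1,0,0],"dr": [0,0,0],"claw": 1.2},
    {"travel": [0.1,0,0],"dr": [0,0,0],"claw": 1.2},
    {"travel": [0.1,0,0],"dr": [0,0,0],"claw": 1.2},
    {"travel": [0.1,0,0],"dr": [0,0,0],"claw": 1.2},
    {"travel": [0.1,0,0],"dr": [0,0,0],"claw": 1.2},
    {"travel": [0.1,0,0],"dr": [0,0,0],"claw": 1.2}
  ],
  "grip_force": 30
}}

```text
time_s: 2.82
tool_pos: [0.5093, -0.2576, 0.0577]
tool_rot: [180.0, 0.0, 76.1]
force: [-0.4, -0.1, 2.3]
grip_width: 0.0158
```

>>> {"api": "send_rows", "payload": {
  "series": [
    {"travel": [0,0,-2],"dr": [0,0,0],"claw": 1.2},
    {"travel": [0,0,-5.5],"dr": [0,0,0],"claw": 1.2},
    {"travel": [0,0,-9],"dr": [0,0,0],"claw": 1.2},
    {"travel": [2,-0.2,-12.5],"dr": [0,0,-2],"claw": 1.2},
    {"travel": [5,-0.6,-15],"dr": [0,0,-4],"claw": 1.2},
    {"travel": [8.5,-1,-15.7],"dr": [0,0,-6],"claw": 1.2},
    {"travel": [12,-1.4,-15.7],"dr": [0,0,-8],"claw": 1.2},
    {"travel": [15.5,-1.8,-15.7],"dr": [0,0,-10],"claw": 1.2},
    {"travel": [19,-2.2,-15.7],"dr": [0,0,-12],"claw": 1.2},
    {"travel": [22.5,-2.6,-15.7],"dr": [0,0,-12],"claw": 1.2},
    {"travel": [25.5,-3,-15.7],"dr": [0,0,-12],"claw": 1.2},
    {"travel": [26.5,-3,-15.7],"dr": [0,0,-12],"claw": 1.2}
  ]
}}

```text
time_s: 3.82
tool_pos: [0.5429, 0.0136, 0.2146]
tool_rot: [-180.0, -0.2, 88.6]
force: [-0.0, 1.0, 0.2]
grip_width: 0.0157
```

>>> {"api": "send_rows", "payload": {
  "series": [
    {"travel": [0,0,0],"dr": [0,0,0],"claw": 1.2},
    {"travel": [0,0,0],"dr": [0,0,0],"claw": 1.2},
    {"travel": [0,0,0],"dr": [0,0,0],"claw": 1.2},
    {"travel": [0,0,0],"dr": [0,0,0],"claw": 1.2}
  ]
}}

```text
time_s: 4.15
tool_pos: [0.5433, 0.0044, 0.2142]
tool_rot: [-180.0, 0.1, 87.9]
force: [0.1, 1.0, -0.6]
grip_width: 0.0155
```

Run:
```python
from h import *
print(env.get_obs())
c=env.calibration('wrist');im=env.read_camera('wrist');cv2.imwrite('pics/w2.png',im)
import json;json.dump({k:np.array(v).tolist() for k,v in c.items()},open('w2.json','w'))
```

```text
{'time_s': 4.15, 'qpos': array([ 29.08527081,   8.03544769, -35.2038169 ,  98.02178776,
         4.82110972,  75.49042233,  -9.12312437]), 'joint_velocities': array([ 0.05093134,  0.00155636, -0.20166655, -0.11712668, -0.28061957,
       -0.2246438 , -0.25480235]), 'effort': array([-4.55110967e-01, -3.38100564e+01, -2.80672453e+00, -3.11471736e+01,
       -9.98837454e-02,  2.64950178e-02,  6.02668268e-03]), 'tool_pos': array([0.54330634, 0.00440988, 0.21423141]), 'tool_rot': array([-1.79963719e+02,  5.02990154e-02,  8.79436359e+01]), 'force': array([ 0.09292018,  0.98954763, -0.62719994]), 'wrist_torque': array([-0.0048733 , -0.06886611,  0.03548264]), 'grip_width': 0.015518887247092153}
```

View pics/w2.png

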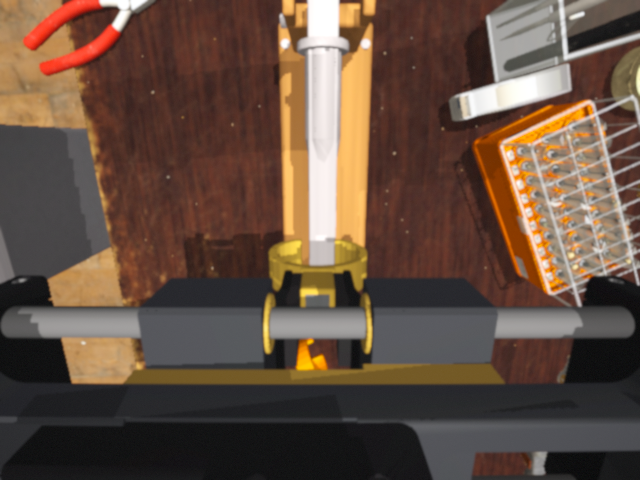

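The wrist view shows the bar running up from (321,240) to the flange at (323,43). The cuff spans columns 269 to 367 at row 255. I'll measure the bar edges against the cuff.

Run:
```python
from h import *
import json
c=json.load(open('w2.json'));im=cv2.imread('pics/w2.png')
hsv=cv2.cvtColor(im,cv2.COLOR_BGR2HSV)
mid=[]
for v in range(165,238,8):
    ok=np.where(hsv[v,:,1]<45)[0]; ok=ok[(ok>290)&(ok<350)]
    l,r=ok.min(),ok.max()+1
    P=onz('wrist',[[l-.5,v],[r-.5,v]],.125,c); m=P.mean(0); mid.append(m); print(v,l,r,P[:,0].round(4),(P[1,0]-P[0,0]).round(4),m[:2].round(4))
mid=np.array(mid);k=np.polyfit(mid[:,1],mid[:,0],1);print(k,np.degrees(np.arctan(k[0])),[(y,np.polyval(k,y)) for y in(.0044,.05,.1)])
for v in(255,262):
    m=cv2.inRange(hsv[v:v+1],(15,100,60),(35,255,255))[0];w=np.where(m)[0];w=w[(w>255)&(w<380)];print('cuff',v,w.min(),w.max())
# block grey top
z=.2142+.0088+.012
g=(hsv[290:308,300:338,1]<60)&(hsv[290:308,300:338,2]>100);v,u=np.where(g);print('block px',u.mean()+300,v.mean()+290,onz('wrist',[[u.mean()+300,v.mean()+290]],z,c))
f=onz('wrist',[[300,43],[348,43]],.115,c);print('flange',f,f.mean(0))
```

```text
165 309 336 [0.5381 0.5576] 0.0196 [0.5479 0.0614]
173 309 336 [0.5378 0.5575] 0.0197 [0.5477 0.0557]
181 309 336 [0.5376 0.5574] 0.0198 [0.5475 0.0499]
189 309 336 [0.5374 0.5573] 0.0199 [0.5473 0.044 ]
197 309 336 [0.5371 0.5572] 0.0201 [0.5471 0.0381]
205 309 336 [0.5369 0.557 ] 0.0202 [0.547 0.032]
213 309 336 [0.5366 0.5569] 0.0203 [0.5468 0.0259]
221 309 336 [0.5363 0.5568] 0.0204 [0.5466 0.0198]
229 309 335 [0.5361 0.5559] 0.0198 [0.546  0.0135]
237 309 335 [0.5358 0.5558] 0.02 [0.5458 0.0072]
[0.03741796 0.54565881] 2.142891721310571 [(0.0044, np.float64(0.5458234473439069)), (0.05, np.float64(0.5475297065209968)), (0.1, np.float64(0.5494006047414901))]
cuff 255 268 367
cuff 262 268 366
block px 313.89130434782606 298.2826086956522 [[0.54118645 0.00950853 0.235     ]]
flange [[0.53538649 0.14391396 0.115     ]
 [0.56848286 0.14275782 0.115     ]] [0.55193467 0.14333589 0.115     ]
```

Run:
```python
from h import *
import json
c=json.load(open('w2.json'));print(c['cx'])
P=onz('wrist',[[267.7,258],[367,258]],.2142-.0321,c);print(P,P.mean(0))
hsv=cv2.cvtColor(cv2.imread('pics/w2.png'),cv2.COLOR_BGR2HSV)
print(hsv[298,296:342].tolist())
```

```text
317.2416173408519
[[0.51276995 0.01131817 0.1821    ]
 [0.57272509 0.00924387 0.1821    ]] [0.54274752 0.01028102 0.1821    ]
[[120, 7, 36], [0, 13, 39], [15, 45, 45], [19, 127, 76], [20, 175, 128], [22, 184, 166], [22, 180, 184], [22, 178, 186], [21, 161, 173], [20, 114, 143], [20, 45, 113], [20, 8, 102], [60, 5, 101], [90, 3, 99], [60, 3, 100], [60, 5, 99], [60, 3, 99], [60, 3, 99], [60, 3, 97], [90, 3, 96], [90, 3, 97], [80, 8, 96], [75, 5, 96], [60, 3, 96], [0, 0, 95], [0, 0, 96], [60, 3, 97], [0, 0, 98], [30, 3, 98], [0, 0, 98], [60, 3, 98], [30, 5, 99], [17, 51, 115], [19, 119, 152], [21, 162, 181], [22, 179, 191], [22, 183, 188], [22, 183, 176], [21, 184, 147], [20, 172, 98], [17, 106, 48], [170, 26, 30], [150, 9, 30], [165, 17, 30], [165, 16, 31], [170, 26, 30]]
```

>>> {"api": "send_rows", "payload": {
  "series": [
    {"travel": [0,0.16,1],"dr": [0,0,0],"claw": 1.2},
    {"travel": [0,0.32,2],"dr": [0,0,0],"claw": 1.2},
    {"travel": [0,0.32,2.6],"dr": [0,0,0],"claw": 1.2},
    {"travel": [0,0.32,2.8],"dr": [0,0,0],"claw": 1.2},
    {"travel": [0,0.32,2.8],"dr": [0,0,0],"claw": 1.2},
    {"travel": [0,0.32,2.8],"dr": [0,0,0],"claw": 1.2},
    {"travel": [0,0.32,2.8],"dr": [0,0,0],"claw": 1.2},
    {"travel": [0,0.32,2.8],"dr": [0,0,0],"claw": 1.2}
  ]
}}

```text
time_s: 4.87
tool_pos: [0.5469, 0.0069, 0.187]
tool_rot: [180.0, 0.0, 88.2]
force: [0.7, 0.6, -0.6]
grip_width: 0.0157
```

>>> {"api": "send_rows", "payload": {
  "series": [
    {"travel": [0,0,0.1],"dr": [0,0,0],"claw": 1.2},
    {"travel": [0,0,0.2],"dr": [0,0,0],"claw": 1.2},
    {"travel": [0,0,0.3],"dr": [0,0,0],"claw": 1.2},
    {"travel": [0,0,0.35],"dr": [0,0,0],"claw": 1.2},
    {"travel": [0,0,0.4],"dr": [0,0,0],"claw": 1.2},
    {"travel": [0,0,0.4],"dr": [0,0,0],"claw": 1.2}
  ]
}}

```text
time_s: 5.37
tool_pos: [0.5466, 0.0068, 0.1824]
tool_rot: [-180.0, 0.0, 88.1]
force: [0.8, -0.4, -0.7]
grip_width: 0.0155
```

>>> {"api": "send_rows", "payload": {
  "series": [
    {"travel": [0,0,0.05],"dr": [0,0,0],"claw": 1.2},
    {"travel": [0,0,0.1],"dr": [0,0,0],"claw": 1.2},
    {"travel": [0,0,0.15],"dr": [0,0,0],"claw": 1.2},
    {"travel": [0,0,0.2],"dr": [0,0,0],"claw": 1.2},
    {"travel": [0,0,0.25],"dr": [0,0,0],"claw": 1.2},
    {"travel": [0,0,0.25],"dr": [0,0,0],"claw": 1.2}
  ]
}}

```text
time_s: 5.87
tool_pos: [0.5465, 0.0068, 0.1799]
tool_rot: [-180.0, 0.0, 88.1]
force: [-0.7, 0.1, -0.2]
grip_width: 0.0157
```

>>> {"api": "send_rows", "payload": {
  "series": [
    {"travel": [0,0,0.07],"dr": [0,0,0],"claw": 1.2},
    {"travel": [0,0,0.14],"dr": [0,0,0],"claw": 1.2},
    {"travel": [0,0,0.21],"dr": [0,0,0],"claw": 1.2},
    {"travel": [0,0,0.28],"dr": [0,0,0],"claw": 1.2},
    {"travel": [0,0,0.35],"dr": [0,0,0],"claw": 1.2},
    {"travel": [0,0,0.35],"dr": [0,0,0],"claw": 1.2}
  ]
}}

```text
time_s: 6.37
tool_pos: [0.5465, 0.0068, 0.1763]
tool_rot: [-180.0, 0.0, 88.1]
force: [-0.1, -0.3, -0.9]
grip_width: 0.0158
```

>>> {"api": "send_rows", "payload": {
  "series": [
    {"travel": [0,0,0.1],"dr": [0,0,0],"claw": 1.2},
    {"travel": [0,0,0.2],"dr": [0,0,0],"claw": 1.2},
    {"travel": [0,0,0.3],"dr": [0,0,0],"claw": 1.2},
    {"travel": [0,0,0.4],"dr": [0,0,0],"claw": 1.2},
    {"travel": [0,0,0.5],"dr": [0,0,0],"claw": 1.2},
    {"travel": [0,0,0.6],"dr": [0,0,0],"claw": 1.2},
    {"travel": [0,0,0.7],"dr": [0,0,0],"claw": 1.2},
    {"travel": [0,0,0.8],"dr": [0,0,0],"claw": 1.2}
  ]
}}

```text
time_s: 7.03
tool_pos: [0.5466, 0.0068, 0.1684]
tool_rot: [-180.0, 0.0, 88.1]
force: [-1.4, 0.0, -0.4]
grip_width: 0.0157
```

>>> {"api": "send_rows", "payload": {
  "series": [
    {"travel": [0,0,0.1],"dr": [0,0,0],"claw": 1.2},
    {"travel": [0,0,0.2],"dr": [0,0,0],"claw": 1.2},
    {"travel": [0,0,0.3],"dr": [0,0,0],"claw": 1.2},
    {"travel": [0,0,0.4],"dr": [0,0,0],"claw": 1.2},
    {"travel": [0,0,0.5],"dr": [0,0,0],"claw": 1.2},
    {"travel": [0,0,0.6],"dr": [0,0,0],"claw": 1.2},
    {"travel": [0,0,0.7],"dr": [0,0,0],"claw": 1.2},
    {"travel": [0,0,0.8],"dr": [0,0,0],"claw": 1.2}
  ]
}}

```text
time_s: 7.7
tool_pos: [0.5466, 0.0068, 0.1604]
tool_rot: [-180.0, 0.0, 88.1]
force: [-0.2, -0.2, -0.1]
grip_width: 0.0158
```

>>> {"api": "send_rows", "payload": {
  "series": [
    {"travel": [0,0,0.2],"dr": [0,0,0],"claw": 1.2},
    {"travel": [0,0,0.4],"dr": [0,0,0],"claw": 1.2},
    {"travel": [0,0,0.6],"dr": [0,0,0],"claw": 1.2},
    {"travel": [0,0,0.8],"dr": [0,0,0],"claw": 1.2},
    {"travel": [0,0,1],"dr": [0,0,0],"claw": 1.2},
    {"travel": [0,0,1.2],"dr": [0,0,0],"claw": 1.2},
    {"travel": [0,0,1.4],"dr": [0,0,0],"claw": 1.2},
    {"travel": [0,0,1.6],"dr": [0,0,0],"claw": 1.2},
    {"travel": [0,0,1.8],"dr": [0,0,0],"claw": 1.2},
    {"travel": [0,0,2.0],"dr": [0,0,0],"claw": 1.2},
    {"travel": [0,0,2.2],"dr": [0,0,0],"claw": 1.2},
    {"travel": [0,0,2.2],"dr": [0,0,0],"claw": 1.2}
  ]
}}

```text
time_s: 8.7
tool_pos: [0.5463, 0.0068, 0.138]
tool_rot: [-180.0, 0.0, 88.1]
force: [1.1, -0.4, -0.5]
grip_width: 0.0156
```

Run:
```python
from h import *
o=env.get_obs();print(o['tool_pos'],o['force'],o['wrist_torque'])
im=env.read_camera('scene');w=env.read_camera('wrist')
cv2.imwrite('pics/s2.png',np.hstack([cv2.resize(im[180:310,220:380],(400,325),interpolation=cv2.INTER_CUBIC),cv2.resize(w[0:325,160:480],(400,325))]))
```

```text
[0.54633129 0.00679169 0.13803797] [ 1.05073518 -0.3866526  -0.45686028] [-0.06307438 -0.06246158 -0.02925682]
```

View pics/s2.png

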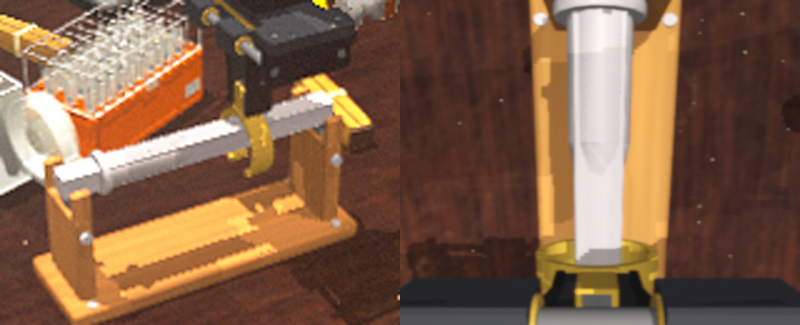

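The left half (scene) shows the cuff straddling the thin bar. The right half (wrist) shows the cone, sleeve and flange straight ahead. No contact force so far. Sliding along the bar next.

>>> {"api": "send_rows", "payload": {
  "series": [
    {"travel": [0.6,0,0],"dr": [0,0,0],"claw": 1.2},
    {"travel": [1.2,0,0],"dr": [0,0,0],"claw": 1.2},
    {"travel": [1.8,0,0],"dr": [0,0,0],"claw": 1.2},
    {"travel": [2.4,0,0],"dr": [0,0,0],"claw": 1.2},
    {"travel": [3.0,0,0],"dr": [0,0,0],"claw": 1.2},
    {"travel": [3.6,0,0],"dr": [0,0,0],"claw": 1.2},
    {"travel": [4.2,0,0],"dr": [0,0,0],"claw": 1.2},
    {"travel": [4.8,0,0],"dr": [0,0,0],"claw": 1.2},
    {"travel": [5.4,0,0],"dr": [0,0,0],"claw": 1.2},
    {"travel": [6.0,0,0],"dr": [0,0,0],"claw": 1.2},
    {"travel": [6.0,0,0],"dr": [0,0,0],"claw": 1.2},
    {"travel": [6.0,0,0],"dr": [0,0,0],"claw": 1.2}
  ]
}}

```text
time_s: 9.8
tool_pos: [0.5485, 0.0672, 0.1385]
tool_rot: [-180.0, 0.0, 88.2]
force: [0.1, -0.3, -0.7]
grip_width: 0.0158
```

>>> {"api": "send_rows", "payload": {
  "series": [
    {"travel": [0.6,0,0],"dr": [0,0,0],"claw": 1.2},
    {"travel": [1.2,0,0],"dr": [0,0,0],"claw": 1.2},
    {"travel": [1.8,0,0],"dr": [0,0,0],"claw": 1.2},
    {"travel": [2.4,0,0],"dr": [0,0,0],"claw": 1.2},
    {"travel": [3.0,0,0],"dr": [0,0,0],"claw": 1.2},
    {"travel": [3.5,0,0],"dr": [0,0,0],"claw": 1.2},
    {"travel": [4.0,0,0],"dr": [0,0,0],"claw": 1.2},
    {"travel": [4.4,0,0],"dr": [0,0,0],"claw": 1.2},
    {"travel": [4.7,0,0],"dr": [0,0,0],"claw": 1.2},
    {"travel": [5.0,0,0],"dr": [0,0,0],"claw": 1.2},
    {"travel": [5.0,0,0],"dr": [0,0,0],"claw": 1.2},
    {"travel": [5.0,0,0],"dr": [0,0,0],"claw": 1.2}
  ]
}}

```text
time_s: 10.8
tool_pos: [0.5502, 0.1168, 0.1385]
tool_rot: [-180.0, 0.0, 88.2]
force: [-0.4, -1.0, -0.6]
grip_width: 0.0158
```

>>> {"api": "send_rows", "payload": {
  "series": [
    {"travel": [0,0,0.1],"dr": [0,0,0],"claw": 1.2},
    {"travel": [0.1,0,0.2],"dr": [0,0,0],"claw": 1.2},
    {"travel": [0.25,0,0.25],"dr": [0,0,0],"claw": 1.2},
    {"travel": [0.4,0,0.25],"dr": [0,0,0],"claw": 1.2},
    {"travel": [0.55,0,0.25],"dr": [0,0,0],"claw": 1.2},
    {"travel": [0.7,0,0.25],"dr": [0,0,0],"claw": 1.2},
    {"travel": [0.8,0,0.25],"dr": [0,0,0],"claw": 1.2},
    {"travel": [0.8,0,0.25],"dr": [0,0,0],"claw": 1.2}
  ]
}}

```text
time_s: 11.47
tool_pos: [0.5504, 0.1252, 0.1361]
tool_rot: [180.0, -0.0, 88.2]
force: [0.2, -0.3, -0.6]
grip_width: 0.0159
```

>>> {"api": "send_rows", "payload": {
  "series": [
    {"travel": [0.05,0,0],"dr": [0,0,0],"claw": 1.2},
    {"travel": [0.1,0,0],"dr": [0,0,0],"claw": 1.2},
    {"travel": [0.15,0,0],"dr": [0,0,0],"claw": 1.2},
    {"travel": [0.15,0,0],"dr": [0,0,0],"claw": 1.2}
  ]
}}

```text
time_s: 11.8
tool_pos: [0.5505, 0.1263, 0.136]
tool_rot: [-180.0, 0.0, 88.2]
force: [-1.0, 0.3, -0.4]
grip_width: 0.0161
```

>>> {"api": "send_rows", "payload": {
  "series": [
    {"travel": [0.05,0,0],"dr": [0,0,0],"claw": 1.2},
    {"travel": [0.1,0,0],"dr": [0,0,0],"claw": 1.2},
    {"travel": [0.15,0,0],"dr": [0,0,0],"claw": 1.2},
    {"travel": [0.15,0,0],"dr": [0,0,0],"claw": 1.2}
  ]
}}

```text
time_s: 12.13
tool_pos: [0.5505, 0.1268, 0.136]
tool_rot: [-180.0, 0.1, 88.1]
force: [-0.3, -2.3, 1.3]
grip_width: 0.0157
```

>>> {"api": "send_rows", "payload": {
  "series": [
    {"travel": [0.04,0,0],"dr": [0,0,0],"claw": 1.2},
    {"travel": [0.08,0,0],"dr": [0,0,0],"claw": 1.2},
    {"travel": [0.08,0,0],"dr": [0,0,0],"claw": 1.2},
    {"travel": [0.08,0,0],"dr": [0,0,0],"claw": 1.2}
  ]
}}

```text
time_s: 12.47
tool_pos: [0.5505, 0.1269, 0.136]
tool_rot: [-180.0, 0.1, 88.1]
force: [-1.8, -5.5, 1.5]
grip_width: 0.0157
```

>>> {"api": "send_rows", "payload": {
  "series": [
    {"travel": [-0.05,0,0],"dr": [0,0,0],"claw": 1.2},
    {"travel": [-0.1,0,0.03],"dr": [0,0,0],"claw": 1.2},
    {"travel": [-0.13,0,0.06],"dr": [0,0,0],"claw": 1.2},
    {"travel": [-0.13,0,0.09],"dr": [0,0,0],"claw": 1.2},
    {"travel": [-0.13,0,0.09],"dr": [0,0,0],"claw": 1.2}
  ]
}}

```text
time_s: 12.88
tool_pos: [0.5508, 0.1269, 0.1352]
tool_rot: [180.0, 0.0, 88.1]
force: [-0.1, -4.4, 1.1]
grip_width: 0.0157
```

>>> {"api": "send_rows", "payload": {
  "series": [
    {"travel": [0,0,0.03],"dr": [0,0,0],"claw": 1.2},
    {"travel": [0,0,0.06],"dr": [0,0,0],"claw": 1.2},
    {"travel": [0,0,0.06],"dr": [0,0,0],"claw": 1.2}
  ]
}}

```text
time_s: 13.13
tool_pos: [0.5508, 0.1269, 0.1349]
tool_rot: [180.0, 0.0, 88.1]
force: [-1.1, -4.2, 4.0]
grip_width: 0.0155
```

>>> {"api": "send_rows", "payload": {
  "series": [
    {"travel": [0,0,-0.05],"dr": [0,0,0],"claw": 1.2},
    {"travel": [0,0,-0.05],"dr": [0,0,0],"claw": 1.7},
    {"travel": [0,0,-0.05],"dr": [0,0,0],"claw": 2.2},
    {"travel": [0,0,-0.05],"dr": [0,0,0],"claw": 3},
    {"travel": [0,0,-0.05],"dr": [0,0,0],"claw": 4},
    {"travel": [0,0,-0.05],"dr": [0,0,0],"claw": 5},
    {"travel": [0,0,-0.05],"dr": [0,0,0],"claw": 5},
    {"travel": [0,0,-0.05],"dr": [0,0,0],"claw": 5}
  ]
}}

```text
time_s: 13.8
tool_pos: [0.5505, 0.1275, 0.135]
tool_rot: [-180.0, -0.0, 88.2]
force: [-0.1, 0.8, -0.1]
grip_width: 0.046
```

Run:
```python
from h import *
o=env.get_obs();print(o['tool_pos'],o['force'],o['grip_width'])
w=env.read_camera('wrist');s=env.read_camera('scene')
cv2.imwrite('pics/s3.png',np.hstack([cv2.resize(s[180:310,220:380],(400,325),interpolation=cv2.INTER_CUBIC),cv2.resize(w[100:360,160:480],(400,325))]))
```

```text
[0.5505094  0.12751355 0.13501367] [-0.0766771   0.819386   -0.07516169] 0.04600954665599927
```

View pics/s3.png

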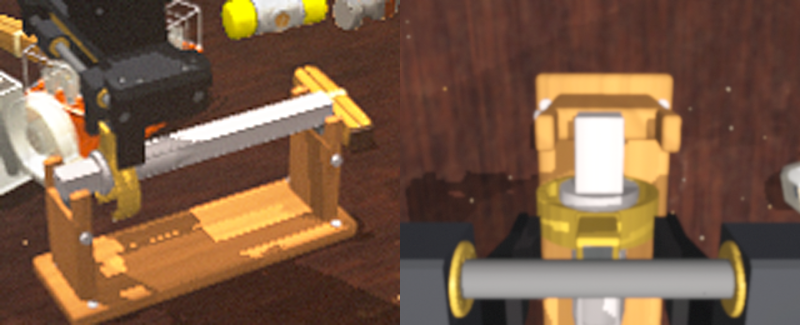

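The cuff hangs on the sleeve against the flange in both views, and the fingers are clear of it. Withdrawing straight up.

>>> {"api": "send_rows", "payload": {
  "series": [
    {"travel": [0,0,-0.3],"dr": [0,0,0],"claw": 5},
    {"travel": [0,0,-0.8],"dr": [0,0,0],"claw": 5},
    {"travel": [0,0,-1.6],"dr": [0,0,0],"claw": 5},
    {"travel": [0,0,-2.6],"dr": [0,0,0],"claw": 5},
    {"travel": [0,0,-4],"dr": [0,0,0],"claw": 5},
    {"travel": [0,0,-6],"dr": [0,0,0],"claw": 5},
    {"travel": [0,0,-8],"dr": [0,0,0],"claw": 5},
    {"travel": [-3,0,-10],"dr": [0,0,0],"claw": 5},
    {"travel": [-6,0,-10],"dr": [0,0,0],"claw": 5},
    {"travel": [-9,0,-10],"dr": [0,0,0],"claw": 5},
    {"travel": [-9,0,-10],"dr": [0,0,0],"claw": 5},
    {"travel": [-9,0,-10],"dr": [0,0,0],"claw": 5}
  ]
}}

```text
time_s: 14.9
tool_pos: [0.548, 0.0349, 0.2361]
tool_rot: [179.9, 0.0, 87.9]
force: [0.2, 1.2, -0.3]
grip_width: 0.0502
```

Run:
```python
from h import *
w=env.read_camera('wrist');s=env.read_camera('scene')
cv2.imwrite('pics/s4.png',np.hstack([cv2.resize(s[170:300,220:380],(400,325),interpolation=cv2.INTER_CUBIC),cv2.resize(w[60:255,200:440],(400,325),interpolation=cv2.INTER_CUBIC)]))
```

```text
(no output)
```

View pics/s4.png

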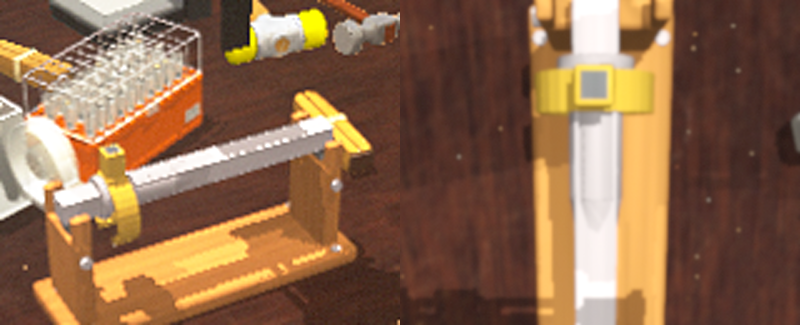

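The cuff hangs level on the sleeve at the flange, and the gripper is well clear. Handing in.

```bash
python3 -c "
from cell import env
print(env.sign_off())"
```

```text
the job is handed in; nothing more can be done
None
```

The brass cuff is hanging on the round sleeve, up against the end flange. I handed the job in at about 15 s on the robot's clock.

- **Grasp:** I picked the brass cuff from the three by colour and gripped its block across the gap.
- **Fit over the bar:** The wrist camera put the bar about 3 mm to one side of the cuff. I corrected for that, and the gap came down over the thin part with no contact force above sensor noise (about 1.5 N).
- **Slide and release:** I slid it along until I felt the flange. The highest reading at the end of any move was about 5.5 N against the flange, and about 4 N when setting it down. Then I opened the fingers and withdrew upwards.

In the last scene and wrist pictures the cuff hangs straight at the flange, with the gripper clear of it. From the pictures alone I can't rule out a gap of under about 1 mm to the flange. The flange contact came about 1.6 mm earlier than I had estimated from the top camera, which is within the calibration error. The planned paths kept clear of the ring clamp, tin and pliers, but I did not check them again at the end.

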